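# Bolt down the lid of a leak-test chamber

## Robot

A 6-joint arm with a two-finger parallel gripper is mounted at the origin on a cart in front of the work surface, level with it; the furniture and walls round the work are solid. World frame = base frame: x ahead of the robot, y to its left, z up, the work surface at z = 0. Lengths are in mm, angles in rad, forces in N, time in s.
With the tool pointing down it reaches from about 400 to 925 mm from the base axis. Payload 12.5 kg.
Tool frame: the origin (TCP) lies midway between the tips of the shut fingers; the grasp point (between the pads) lies 19 mm behind it; z points along the fingers, y is the line along which they close (so a half turn about z gives the same grasp; the last joint's range is limited). The gripper opens to 95 mm and grips with 3 to 60 N. Pads are 20 mm wide; open, the fingers measure 119 mm over their backs; the gripper's body (75 mm by 180 mm) begins 59 mm behind the grasp point.
Start: joints at [1.155, 0.491, 1.559, -0, 1.092, -0.106], TCP at [190.526, 595.27, 214.661] pointing down, gripper open.
Joint ranges: [-3.1, 3.1], [-0.84, 2.19], [0.05, 2.79], [-1.13, 4.28], [0.06, 2.93], [-2.69, 2.69]. Speed limits (rad/s): [2.22, 2.22, 2.79, 3.14, 3.14, 3.14].

## Interface

Orientations are given as [roll, pitch, yaw] about the fixed x, y, z axes, in that order (R = Rz(yaw) Ry(pitch) Rx(roll)).
In Python, from cell import env gives the robot as it stands.
- The arm moves only by the tool arm_command, never from a script. Its argument "targets" is a list of rows, each a list of 5 numbers: the shift along the tool's x, y, z in mm, then the turn about the tool's z in degrees, then the opening, from 0 (shut) to 1 (fully open). In form: [[tx, ty, tz, roll, fingers], ...]. A call has 1 to 5 rows; each row is the pose to reach, as a shift and turn from the pose commanded when the call began, along the tool's axes at that moment; what a row does not reach only later rows make up. A row lasts 1/10 s, in which the tool goes at most 50 mm and 8.59 degrees, less where a joint would pass 70% of its speed; a pose out of reach is approached as far as the arm can. A call with a gripper value outside its range is refused whole. The fingers move at their own pace and stop on an object; the grip force is fixed at half the most. Time passes only in rows, so rows that repeat a pose let the fingers close. It gives the time, the measured TCP pose, the force, the opening and the grip force at its end, in the units of the state.
- env.state(): the state, without advancing time (a new reading comes with each control period).
- env.read_camera(name): name is "scene" or "top" or "wrist"; returns a dict with "frame" (400x640x3 uint8, red, green, blue), "vertical_fov" (degrees; the focal length in pixels is half the picture's height over the tangent of half this angle, whatever the lens; pixels are square), "cx", "cy" (the principal point, pixels), "world_from_camera" (4x4, takes a point from camera to world coordinates); the wrist camera has in their place "hand_eye" (4x4, takes a point from camera to tool coordinates, whose origin is the TCP and whose axes are the flange's). Camera axes: x right, y down, z forward; pixel columns grow to the right and rows downward; lengths in mm; the calibration is good to about 2 mm. A picture is of the moment at which its call begins: read the wrist's pose just before it. There is no depth.
- env.job_done(): hands the job in; it is judged then, once.
The state is a dict: "t": time; "joints": joint angles; "qvel": joint speeds; "tau": joint torques, N m; "eef_pos": TCP position; "tcp_rot": TCP orientation; "ft_force": force on the tool from outside, world axes, zero at the start; "moment": the same for the moment, N m; "opening": opening from 0.0 (shut) to 1.0 (fully open); "grip_force": force on a finger pad.
Only numpy, scipy, OpenCV 4.12 (cv2) and the standard library are available. Lean on these libraries where they do the work, as an engineer would, in place of code of your own. Each camera call takes 0.05 s, during which the arm holds its last target. There are 200 camera calls.

## Task

Bolt the lid of the leak-test chamber shut: lift the bolt's handle out of its parking notch, press the lid down on its springy seal so that you can slide the bolt right through the keeper, then turn the handle fully down into the locking notch and let go. Work by feel and gently, never forcing the bolt against the keeper or its stops or bearing down hard once the lid is down (25 N at most), and leave the things lying round the chamber where they are.

Things in the scene. Friction and masses are not known exactly. Their poses are not given: they have to be found in the camera images.
- chamber: leak-test chamber: grey box 180 (its x) x 240 (y) x 80 mm, clamped to the bench, windowed aluminium lid hinged at its far side (hinge line x 95, z 86 mm). Origin: centre of its underside; x points away from the robot to the hinge, y left to the keeper, z up. With the lid fully down its top is at z 96, its front edge at x -100 and the bolt's centre line at x -84, z 107 mm, parallel to y
- lid_lift (a joint): lid angle about the rear hinge, rad: 0 is fully down on its rest pads. At the start it floats at about 0.04 on a springy rubber seal, which raises the bolt line (180 mm from the hinge) by 7 mm. Pressing there lowers it, 1.7 N per mm, about 12 N for fully down, then solid; let go unbolted, it springs up again
- bolt_travel (a joint): slide of the bolt along the chamber's +y, m: 0 is handle in the middle of the parking notch. The locking notch is in an adjustable lock plate that was set by hand: its middle lies anywhere from 0.031 to 0.053 and must be felt for. The slot ends in a solid stop 1.5 mm past the middle of either notch. Friction about 2.5 N
- handle_turn (a joint): turn of the handle about the bolt's centre line, rad: 0 is straight up off the lid, 1.55 lying flat towards the robot (chamber -x) in a notch, grip out in front of the lid's edge. Takes about 1 N at the grip, stays where left, starts lying in the parking notch. The bolt slides only with it upright (within about 0.2 of 0); it goes down only in the two notches
- grip_mid (a point): middle of the handle's T-grip, a black crosspiece 16 mm thick and 30 mm long, parallel to the bolt, 50 mm from the bolt's centre line; it revolves freely on its pin, so it can be pinched and carried round. The 7 mm stem runs between two cheeks that reach 9 mm above the bolt's centre line; the notches in the front cheek are 10 mm wide
- nose (a point): middle of the bolt's free end, which has a 2 mm chamfer; at the start 6 mm short of the keeper's near face
- keeper_hole (a point): middle of the hole in the keeper, at chamber x -84, y 134, z 107 mm. The hole is 15 mm wide and reaches 6.5 mm above and 8 mm below this point, so the bolt enters only with the lid pressed to within about 3 mm of fully down; else it butts on the keeper
- bolt: round steel bolt, 10 mm thick, 152 mm long, along the chamber's y; origin on its centre line at the handle
- handle: the handle's 7 mm steel stem (without its T-grip); origin on the bolt's centre line, z along the stem to the grip
- keeper: steel bracket with a hole for the bolt, 32 mm wide, 8 mm thick, on the chamber's left wall; origin in the middle of the hole
- lid: lid, aluminium frame 191 x 240 x 10 mm with a clear window; origin on the hinge line, underside at z 0
- rest_pads: two small steel pads at the ends of the chamber's front rim on which the lid rests when fully down; origin that of the chamber
- multimeter: orange multimeter, 147x110x48 mm, lying right of the chamber; a bystander; origin under its middle
- tee_fitting: steel tee fitting, 72x113x22 mm, in front and left of the chamber; a bystander; origin under its middle
- spanner_13: combination spanner, 144x89x8 mm, in front and right of the chamber; a bystander; origin under its middle
- ptfe_tape: white reel of thread tape, 48 mm across, 13 mm tall, in front of the chamber; a bystander; origin under its middle

How it is judged:
By the outcome, as a careful person would: the job done as asked, in the order asked, and still so for the second after the job is handed in, with the robot touching nothing.
It also fails if it takes over 40 s, if anything falls off the work surface, if the arm or the gripper's body presses on something with over 40 N, if the wrist force passes 120 N, or if a joint passes its speed limit or range.

## Working session

There is one attempt and no reset: what is moved stays moved. The work goes in short steps, Python scripts to look and compute and a tool call to move; the robot and the scene stay as the last step left them, time stands still between calls to the robot, and variables do not carry over. Pictures are saved under pics/ and viewed, at most 10 in all, crops included, and the job is handed in when it is done.

Besides the shell and the picture viewer there is one more tool, called after ">>>" in YAML: its name, and indented under it one key for each argument. arm_command: Moves the arm, as the interface text tells. Its arguments: {"type":"object","properties":{"targets":{"type":"array","items":{"type":"array","items":{"type":"number"}}}},"required":["targets"]}

```bash
ls; mkdir -p pics
python3 - <<'E'
from cell import env
import cv2
s=env.state();print(s)
for n in("scene","top"):
    c=env.read_camera(n);cv2.imwrite(f"pics/{n}0.png",c["frame"][:,:,::-1]);print(n,c["vertical_fov"],c["cx"],c["cy"],c["world_from_camera"])
E
```

```text
pics
{'t': 0.0, 'joints': array([ 1.15542297e+00,  4.91587501e-01,  1.55944714e+00, -1.13542778e-05,
        1.09168127e+00, -1.05593011e-01]), 'qvel': array([ 5.47765514e-05, -1.37498108e-03, -2.15443930e-03,  5.88196877e-05,
        1.26321467e-03,  3.32733956e-04]), 'tau': array([-3.83459803e-03, -6.12634349e+01, -2.58176923e+01,  6.91279862e-02,
        4.82607284e-02, -1.10038154e-04]), 'eef_pos': array([190.41129132, 595.0391145 , 214.04517911]), 'tcp_rot': array([-3.14047459e+00, -1.08373944e-04,  2.83181749e+00]), 'ft_force': array([ 0.63458374, -0.18196225, -0.43948334]), 'moment': array([-0.01037119, -0.02168838,  0.01244409]), 'grip_force': 0.0, 'opening': 1.0007831305623394}
scene 51.895340882223216 321.55280472444207 199.4527977802676 [[-6.21218425e-01 -3.75507371e-01  6.87809481e-01 -2.38291783e+01]
 [-7.83579906e-01  2.87019219e-01 -5.51019509e-01  3.15300102e+02]
 [ 9.49734663e-03 -8.81257160e-01 -4.72541657e-01  5.49451909e+02]
 [ 0.00000000e+00  0.00000000e+00  0.00000000e+00  1.00000000e+00]]
top 51.73307748429544 315.9515536338609 199.33533984593765 [[ 2.20715831e-02 -9.95157613e-01  9.57818887e-02  4.71484007e+02]
 [-9.99751002e-01 -2.16553179e-02  5.38340670e-03 -1.54759534e+02]
 [-3.28315091e-03 -9.58768596e-02 -9.95387788e-01  1.13361633e+03]
 [ 0.00000000e+00  0.00000000e+00  0.00000000e+00  1.00000000e+00]]
```

View pics/scene0.png

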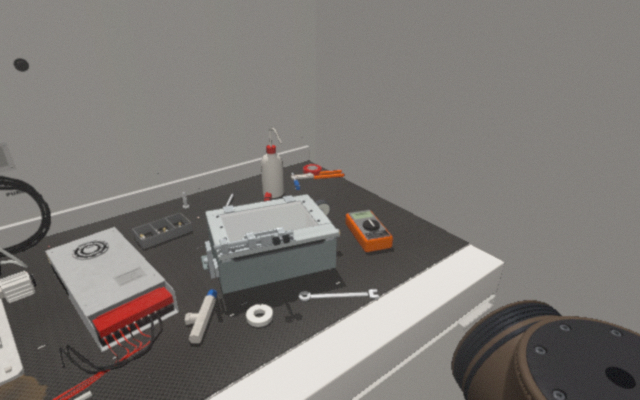

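View pics/top0.png

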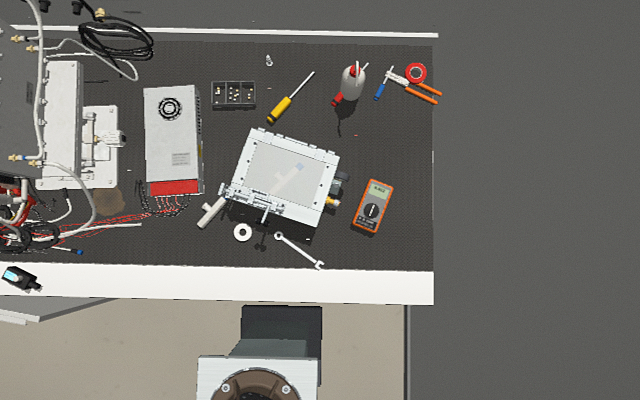

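The scene view shows the chamber at about (270,240) with the handle's black grip near (285,238). The top view shows the chamber centred at about (285,178), with the keeper at its left, near (225,190). I'll zoom in on the chamber.

Run:
```python
import cv2
a=cv2.imread("pics/top0.png")[115:265,195:355];cv2.imwrite("pics/top0z.png",cv2.resize(a,None,fx=4,fy=4,interpolation=cv2.INTER_CUBIC)[:600])
b=cv2.imread("pics/scene0.png")[180:310,190:350];cv2.imwrite("pics/sc0z.png",cv2.resize(b,None,fx=4.5,fy=4.5,interpolation=cv2.INTER_CUBIC))
```

```text
(no output)
```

View pics/top0z.png

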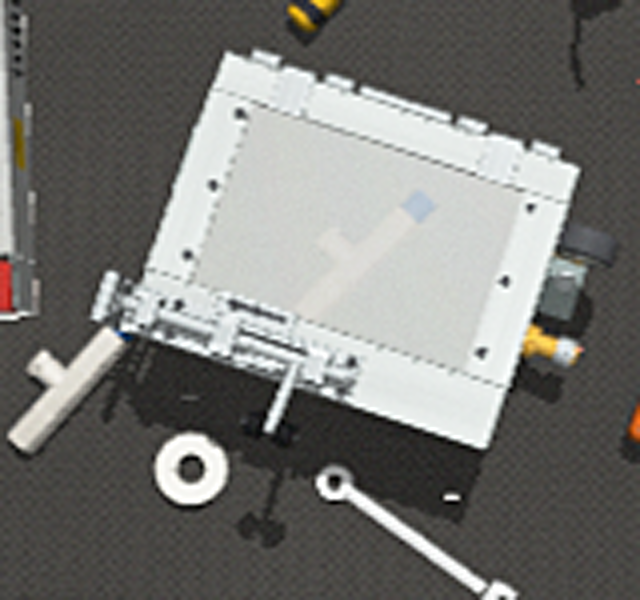

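View pics/sc0z.png

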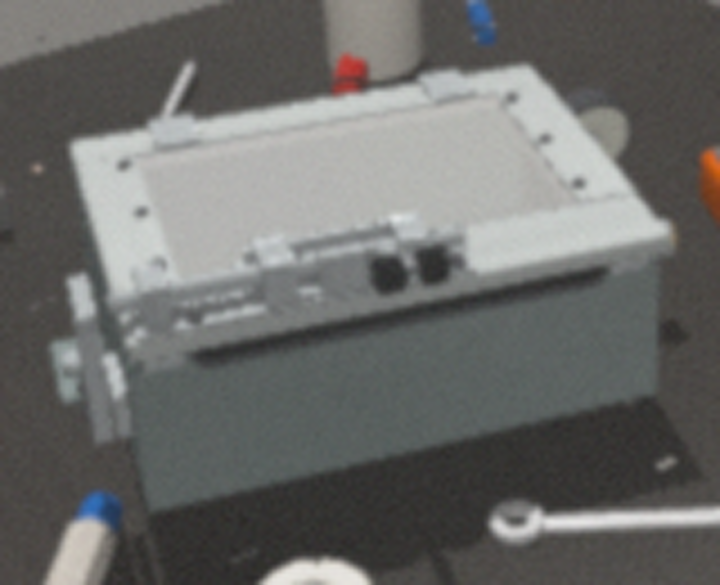

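The zooms show:
- **Top crop:** the T-grip's black ends are at about (250,420) and (292,432). The lid's back corners are at (228,52) and (580,165).
- **Scene crop:** the grip ends are at (388,272) and (433,265), and the keeper is at the lower left.

Next I'll triangulate the grip.

```bash
cat > h.py <<'E'
import numpy as np
from cell import env
def ray(c,u,v):
    f=200/np.tan(np.radians(c["vertical_fov"])/2);T=c["world_from_camera"]
    return T[:3,3],T[:3,:3]@np.array([(u-c["cx"])/f,(v-c["cy"])/f,1])
def atz(c,u,v,z):
    o,d=ray(c,u,v);return o+d*(z-o[2])/d[2]
def tri(r):
    A=b=0
    for o,d in r:
        d=d/np.linalg.norm(d);P=np.eye(3)-np.outer(d,d);A=A+P;b=b+P@o
    return np.linalg.solve(A,b)
E
python3 - <<'E'
from h import *
np.set_printoptions(precision=1,suppress=True)
t=env.read_camera("top");s=env.read_camera("scene")
Z=lambda x,y:(195+x/4,115+y/4)
S=lambda x,y:(190+x/4.5,180+y/4.5)
print("tri",tri([ray(t,*Z(271,426)),ray(s,*S(411,268))]))
g=atz(t,*Z(271,426),116);print("grip z116",g)
a=atz(t,*Z(580,165),96);b=atz(t,*Z(228,52),96);c=atz(t,*Z(488,447),103)
d=b-a;print(a,b,c,"w",np.linalg.norm(d),np.linalg.norm(c-a),"yaw",np.degrees(np.arctan2(-d[0],d[1])))
st=env.state();print(st["eef_pos"],st["tcp_rot"])
from scipy.spatial.transform import Rotation as R
M=R.from_euler("xyz",st["tcp_rot"]).as_matrix();print(M)
print("shift",M.T@(g-st["eef_pos"]))
w=env.read_camera("wrist");print(w["hand_eye"],w["vertical_fov"])
E
```

```text
tri [511.4 -20.7 128.7]
grip z116 [511.6 -19.3 116. ]
[ 683.1 -208.1   96. ] [752.   19.3  96. ] [ 502.  -153.3  103. ] w 237.5898540606521 189.30244930776112 yaw -16.848615433853713
[190.5 595.1 214.3] [-3.1 -0.   2.8]
[[-1.   0.3 -0. ]
 [ 0.3  1.  -0. ]
 [ 0.  -0.  -1. ]]
shift [-493.2 -487.2   98.6]
[[   0.    -1.    -0.2   66.5]
 [   1.     0.     0.    -0.3]
 [  -0.    -0.2    1.  -169.2]
 [   0.     0.     0.     1. ]] 67.07351384033294
```

>>> arm_command:
  targets:
    - [-35, -35, 0, 0, 1]
    - [-70, -69, 0, 0, 1]
    - [-105, -104, 0, 0, 1]
    - [-140, -138, 0, 0, 1]
    - [-175, -173, 0, 0, 1]

```text
t: 0.75
eef_pos: [304.9, 375.5, 214.7]
tcp_rot: [3.141, 0.0, 2.832]
ft_force: [0.9, -0.6, -0.3]
opening: 1.002
grip_force: 0.0
```

>>> arm_command:
  targets:
    - [-35, -35, 0, 0, 1]
    - [-70, -69, 0, 0, 1]
    - [-105, -104, 0, 0, 1]
    - [-140, -138, 0, 0, 0.6]
    - [-175, -173, 0, 0, 0.6]

```text
t: 1.25
eef_pos: [419.0, 157.2, 214.9]
tcp_rot: [3.141, 0.001, 2.832]
ft_force: [1.5, 1.1, -0.2]
opening: 0.887
grip_force: 0.0
```

>>> arm_command:
  targets:
    - [-35, -35, 0, 0, 0.6]
    - [-70, -69, 0, 0, 0.6]
    - [-105, -104, 0, 0, 0.6]
    - [-135, -138, 0, 0, 0.6]
    - [-135, -138, 0, 0, 0.6]

```text
t: 1.75
eef_pos: [506.7, -17.7, 214.4]
tcp_rot: [-3.141, 0.001, 2.827]
ft_force: [-0.6, 0.3, 1.0]
opening: 0.604
grip_force: 0.0
```

Run:
```python
from h import *
import cv2
s=env.state();print(s["eef_pos"],s["tcp_rot"],s["ft_force"])
w=env.read_camera("wrist");print(w["hand_eye"].tolist(),w["cx"],w["cy"])
cv2.imwrite("pics/w1.png",cv2.resize(w["frame"][:,:,::-1],(800,500),interpolation=cv2.INTER_CUBIC))
```

```text
[506.67460965 -17.73664053 214.35273969] [-3.14125658e+00  9.50467861e-04  2.82747125e+00] [-0.55432949  0.29262646  1.03714189]
[[0.0009782045531473934, -0.9708796749058182, -0.23956564856135737, 66.47016654145516], [0.9999986341775233, 0.0006305686790969181, 0.0015277520175540243, -0.31699615360825106], [-0.001332200787569222, -0.23956681581118974, 0.9708789656816896, -169.18301015191193], [0.0, 0.0, 0.0, 1.0]] 320.8461297784698 202.26788101622725
```

View pics/w1.png

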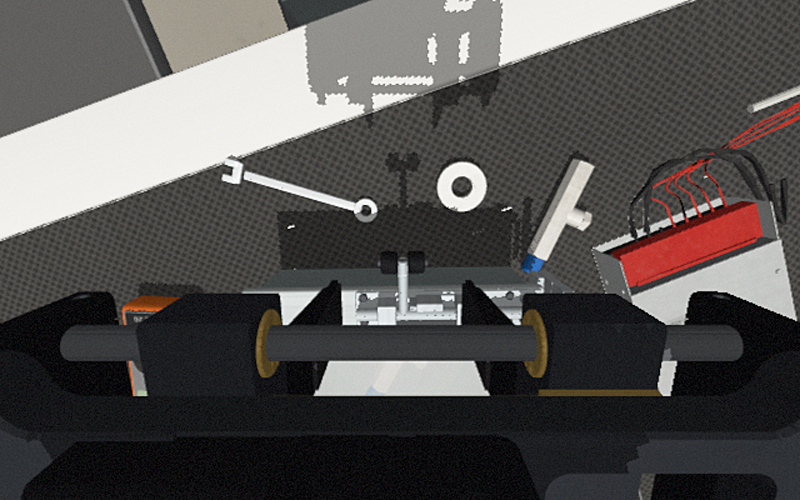

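The wrist view shows the grip's black ends at (388,262) and (417,262), with the middle at (403,262). The chamber edges are parallel to the finger line, and the keeper is to the right, at about (535,285).

Run:
```python
from h import *
np.set_printoptions(precision=1,suppress=True)
from scipy.spatial.transform import Rotation as R
s=env.state();w=env.read_camera("wrist")
T=np.eye(4);T[:3,:3]=R.from_euler("xyz",s["tcp_rot"]).as_matrix();T[:3,3]=s["eef_pos"]
w["world_from_camera"]=T@w["hand_eye"]
for z in(113,116,119):
    g=atz(w,403/1.25,262/1.25,z);print(g,T[:3,:3].T@(g-T[:3,3]))
t=env.read_camera("top");print(tri([ray(w,403/1.25,262/1.25),ray(t,195+271/4,115+426/4)]))
for u in (379,427):print(atz(w,u/1.25,262/1.25,116))
```

```text
[512.8 -16.4 113. ] [ -7.3   1.6 101.2]
[512.  -16.2 116. ] [-6.4  1.5 98.2]
[511.2 -15.9 119. ] [-5.6  1.5 95.2]
[512.7 -17.5 109.8]
[506.6 -32.9 116. ]
[517.4   0.6 116. ]
```

>>> arm_command:
  targets:
    - [-6, 1, 40, 0, 0.55]
    - [-6, 1, 80, 0, 0.55]
    - [-6, 1, 105, 0, 0.55]
    - [-6, 1, 116, 0, 0.55]
    - [-6, 1, 116, 0, 0.55]

```text
t: 2.4
eef_pos: [510.3, -13.4, 98.0]
tcp_rot: [-3.141, -0.002, 2.833]
ft_force: [0.3, -0.6, 0.3]
opening: 0.549
grip_force: 0.0
```

>>> arm_command:
  targets:
    - [0, 0, 0, 0, 0.4]
    - [0, 0, 0, 0, 0.3]
    - [0, 0, 0, 0, 0.25]
    - [0, 0, 0, 0, 0.2]
    - [0, 0, 0, 0, 0.15]

```text
t: 2.9
eef_pos: [510.5, -15.6, 99.2]
tcp_rot: [-3.14, 0.0, 2.832]
ft_force: [-4.5, -10.7, 1.5]
opening: 0.313
grip_force: 30.0
```

The opening is 30 mm, so the grip is held, but there is about 11 N of side load. I'll relieve that first.

>>> arm_command:
  targets:
    - [0, -1.5, 0, 0, 0.15]
    - [0, -2.5, 0, 0, 0.15]
    - [0, -2.5, 0, 0, 0.15]

```text
t: 3.2
eef_pos: [510.1, -16.7, 99.0]
tcp_rot: [3.141, 0.0, 2.832]
ft_force: [-2.4, 0.6, 1.6]
opening: 0.314
grip_force: 30.0
```

>>> arm_command:
  targets:
    - [-1, 0, -8, 0, 0.15]
    - [-3, 0, -15, 0, 0.15]
    - [-6.5, 0, -22, 0, 0.15]
    - [-11, 0, -28.5, 0, 0.15]
    - [-16.5, 0, -34, 0, 0.15]

```text
t: 3.7
eef_pos: [527.2, -22.1, 133.2]
tcp_rot: [3.141, 0.002, 2.832]
ft_force: [5.1, -0.7, -8.8]
opening: 0.313
grip_force: 30.0
```

>>> arm_command:
  targets:
    - [-7, 0, -3, 0, 0.15]
    - [-14, 0, -6.5, 0, 0.15]
    - [-21, 0, -9, 0, 0.15]
    - [-28.5, 0, -10.5, 0, 0.15]
    - [-32, 0, -10.5, 0, 0.15]

```text
t: 4.2
eef_pos: [556.6, -31.6, 143.0]
tcp_rot: [3.141, -0.001, 2.832]
ft_force: [0.0, 2.9, -8.2]
opening: 0.311
grip_force: 30.0
```

>>> arm_command:
  targets:
    - [-1.5, 0, 1, 0, 0.15]
    - [-1.5, 0, 2, 0, 0.15]
    - [-1.5, 0, 3, 0, 0.15]
    - [-1.5, 0, 4, 0, 0.15]
    - [-1.5, 0, 4, 0, 0.15]

```text
t: 4.7
eef_pos: [557.5, -31.9, 138.9]
tcp_rot: [3.142, -0.0, 2.832]
ft_force: [-1.1, 2.7, -7.4]
opening: 0.309
grip_force: 30.0
```

Run:
```python
from h import *
import cv2
s=env.state();print(s["eef_pos"],s["ft_force"],s["moment"])
w=env.read_camera("wrist")["frame"][:,:,::-1][140:330,180:460]
c=env.read_camera("scene")["frame"][:,:,::-1][150:310,170:390]
a=cv2.resize(w,(800,543//2*1),interpolation=cv2.INTER_CUBIC) if 0 else cv2.resize(w,(442,300),interpolation=cv2.INTER_CUBIC)
b=cv2.resize(c,(442,300),interpolation=cv2.INTER_CUBIC)
cv2.imwrite("pics/p2.png",np.vstack([a,b]))
```

```text
[557.51368271 -31.94346453 138.94165806] [-1.08133584  2.71010039 -7.378507  ] [0.55873647 0.03392437 0.38861164]
```

View pics/p2.png

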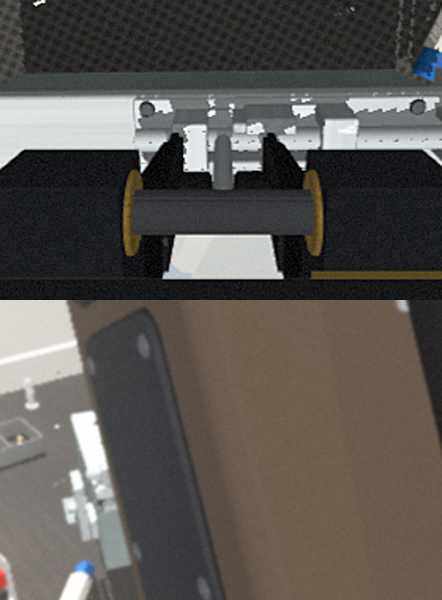

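```bash
cat >> h.py <<'E'
from scipy.spatial.transform import Rotation as R
HE=np.array([[0.0009782,-0.97088,-0.239566,66.47],[1,0.00063,0.001528,-0.317],[-0.001332,-0.239567,0.970879,-169.183],[0,0,0,1]])
def proj(p): # tool coords -> wrist px
    q=HE[:3,:3].T@(np.array(p,float)-HE[:3,3]);f=200/np.tan(np.radians(67.0735)/2)
    return 320.85+f*q[0]/q[2],202.27+f*q[1]/q[2]
E
python3 - <<'E'
from h import *
def c(p):
    u,v=proj(p);return round((u-180)*1.579),round((v-140)*1.579)
for z in (15,20,25,30,35,40,50):print("below tcp",z,[c((x,0,z)) for x in (-5,0,5,10,15,20)])
for z in (-25,-19,-10,0,5):print("grip",z,[c((x,0,z)) for x in(-8,0,8)])
E
```

```text
below tcp 15 [(222, 160), (222, 148), (222, 137), (222, 125), (222, 113), (222, 101)]
below tcp 20 [(222, 155), (222, 144), (222, 133), (222, 121), (222, 110), (222, 98)]
below tcp 25 [(222, 151), (222, 140), (222, 129), (222, 118), (222, 107), (222, 95)]
below tcp 30 [(222, 147), (222, 137), (222, 126), (222, 115), (222, 104), (222, 92)]
below tcp 35 [(222, 144), (222, 133), (222, 122), (222, 112), (222, 101), (222, 90)]
below tcp 40 [(222, 140), (222, 130), (222, 119), (222, 109), (222, 98), (222, 87)]
below tcp 50 [(222, 133), (222, 123), (222, 113), (222, 103), (222, 93), (222, 83)]
grip -25 [(223, 212), (223, 190), (223, 167)]
grip -19 [(223, 204), (223, 182), (223, 160)]
grip -10 [(222, 193), (223, 172), (223, 151)]
grip 0 [(222, 181), (222, 162), (222, 142)]
grip 5 [(222, 176), (222, 157), (222, 137)]
```

The wrist crop shows the stem upright at column 222, rows 135–190, between fingertips at (180,135) and (265,135). It doesn't show clearly where the grip sits in the pads, so I'll enlarge that part.

Run:
```python
from h import *
import cv2
w=env.read_camera("wrist")["frame"][:,:,::-1][195:275,265:375]
w=cv2.convertScaleAbs(w,alpha=1.0);w=(255*(w/255.)**.6).astype(np.uint8)
cv2.imwrite("pics/p3.png",cv2.resize(w,(770,560),interpolation=cv2.INTER_CUBIC))
```

```text
(no output)
```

View pics/p3.png

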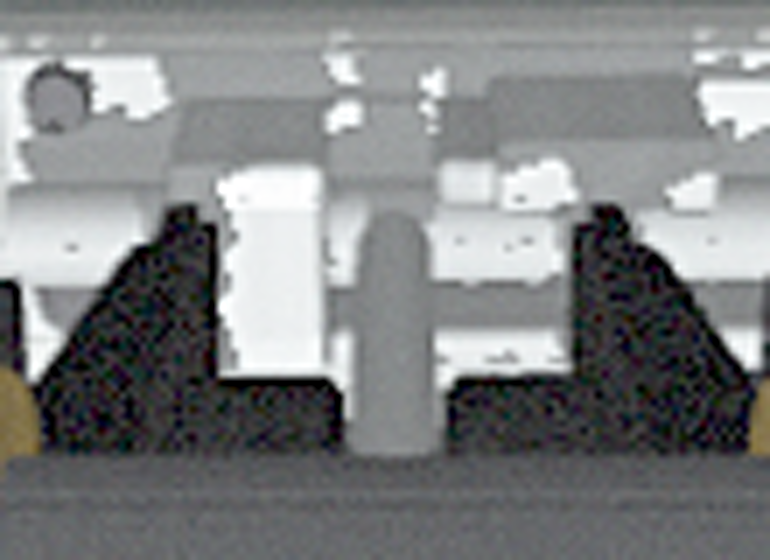

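The zoom shows the two black rollers between the fingers, with their front edge at row 378. The stem is upright at column 395, with its base at row 212. The grip is held, so I'll keep lowering and watch the force.

>>> arm_command:
  targets:
    - [0, 0, 1, 0, 0.15]
    - [0, 0, 2, 0, 0.15]
    - [0, 0, 3, 0, 0.15]
    - [0, 0, 3, 0, 0.15]

```text
t: 5.25
eef_pos: [557.7, -32.0, 135.9]
tcp_rot: [3.142, -0.0, 2.832]
ft_force: [-0.1, 3.9, -7.4]
opening: 0.313
grip_force: 30.0
```

>>> arm_command:
  targets:
    - [0, 0, 1, 0, 0.15]
    - [0, 0, 2, 0, 0.15]
    - [0, 0, 3, 0, 0.15]
    - [0, 0, 3, 0, 0.15]

```text
t: 5.65
eef_pos: [558.0, -32.1, 133.3]
tcp_rot: [3.141, 0.001, 2.832]
ft_force: [0.3, 1.9, -3.6]
opening: 0.31
grip_force: 30.0
```

>>> arm_command:
  targets:
    - [0, 0, 1, 0, 0.15]
    - [0, 0, 2, 0, 0.15]
    - [0, 0, 3, 0, 0.15]
    - [0, 0, 3, 0, 0.15]

```text
t: 6.05
eef_pos: [558.1, -32.1, 130.4]
tcp_rot: [3.141, 0.001, 2.832]
ft_force: [-0.2, 2.8, 1.3]
opening: 0.315
grip_force: 30.0
```

>>> arm_command:
  targets:
    - [0, 0, 1, 0, 0.15]
    - [0, 0, 2, 0, 0.15]
    - [0, 0, 3, 0, 0.15]
    - [0, 0, 3, 0, 0.15]

```text
t: 6.45
eef_pos: [558.2, -32.1, 127.5]
tcp_rot: [3.141, 0.001, 2.832]
ft_force: [0.6, 1.8, 6.1]
opening: 0.313
grip_force: 30.0
```

>>> arm_command:
  targets:
    - [0, 0, 1, 0, 0.15]
    - [0, 0, 2, 0, 0.15]
    - [0, 0, 3, 0, 0.15]
    - [0, 0, 3, 0, 0.15]

```text
t: 6.85
eef_pos: [558.7, -32.3, 125.0]
tcp_rot: [3.141, 0.003, 2.832]
ft_force: [-0.4, 0.9, 10.2]
opening: 0.312
grip_force: 30.0
```

>>> arm_command:
  targets:
    - [0, 0, 0.5, 0, 0.15]
    - [0, 0, 1, 0, 0.15]
    - [0, 0, 1, 0, 0.15]

```text
t: 7.15
eef_pos: [559.1, -32.4, 124.4]
tcp_rot: [3.141, 0.004, 2.832]
ft_force: [1.3, 1.3, 12.6]
opening: 0.312
grip_force: 30.0
```

The lid is down at about 12.6 N. Now I'll slide the bolt.

>>> arm_command:
  targets:
    - [0, 1, 0, 0, 0.15]
    - [0, 2, 0, 0, 0.15]
    - [0, 3, 0, 0, 0.15]
    - [0, 4, 0, 0, 0.15]

```text
t: 7.55
eef_pos: [560.2, -29.0, 124.4]
tcp_rot: [-3.141, 0.004, 2.832]
ft_force: [-0.9, -2.8, 13.0]
opening: 0.312
grip_force: 30.0
```

>>> arm_command:
  targets:
    - [0, 1, 0, 0, 0.15]
    - [0, 2, 0, 0, 0.15]
    - [0, 3, 0, 0, 0.15]
    - [0, 4, 0, 0, 0.15]
    - [0, 5, 0, 0, 0.15]

```text
t: 8.05
eef_pos: [561.6, -24.2, 124.4]
tcp_rot: [-3.141, 0.004, 2.832]
ft_force: [-0.9, -3.4, 13.5]
opening: 0.307
grip_force: 30.0
```

>>> arm_command:
  targets:
    - [0, 1, 0, 0, 0.15]
    - [0, 2, 0, 0, 0.15]
    - [0, 3, 0, 0, 0.15]
    - [0, 4, 0, 0, 0.15]

```text
t: 8.45
eef_pos: [562.8, -20.4, 124.4]
tcp_rot: [-3.141, 0.004, 2.832]
ft_force: [-1.1, -2.8, 13.1]
opening: 0.309
grip_force: 30.0
```

The bolt is past the keeper face with no change in force. Continuing.

>>> arm_command:
  targets:
    - [0, 1.5, 0, 0, 0.15]
    - [0, 3, 0, 0, 0.15]
    - [0, 4.5, 0, 0, 0.15]
    - [0, 6, 0, 0, 0.15]
    - [0, 7.5, 0, 0, 0.15]

```text
t: 8.95
eef_pos: [565.2, -13.2, 124.4]
tcp_rot: [-3.141, 0.004, 2.832]
ft_force: [-0.5, -3.3, 13.7]
opening: 0.315
grip_force: 30.0
```

>>> arm_command:
  targets:
    - [0, 1.5, 0, 0, 0.15]
    - [0, 3, 0, 0, 0.15]
    - [0, 4.5, 0, 0, 0.15]
    - [0, 6, 0, 0, 0.15]
    - [0, 7.5, 0, 0, 0.15]

```text
t: 9.45
eef_pos: [567.4, -6.1, 124.4]
tcp_rot: [-3.141, 0.004, 2.832]
ft_force: [-0.6, -2.7, 12.8]
opening: 0.309
grip_force: 30.0
```

>>> arm_command:
  targets:
    - [0, 1, 0, 0, 0.15]
    - [0, 2, 0, 0, 0.15]
    - [0, 3, 0, 0, 0.15]
    - [0, 4, 0, 0, 0.15]

```text
t: 9.85
eef_pos: [568.6, -2.3, 124.4]
tcp_rot: [-3.141, 0.003, 2.832]
ft_force: [1.2, -1.8, 14.4]
opening: 0.315
grip_force: 30.0
```

>>> arm_command:
  targets:
    - [0, 0.7, 0, 0, 0.15]
    - [0, 1.5, 0, 0, 0.15]

```text
t: 10.05
eef_pos: [569.1, -0.8, 124.4]
tcp_rot: [-3.142, 0.004, 2.832]
ft_force: [-0.0, -2.0, 12.7]
opening: 0.312
grip_force: 30.0
```

>>> arm_command:
  targets:
    - [0, 0.8, 0, 0, 0.15]
    - [0, 1.5, 0, 0, 0.15]
    - [0, 1.5, 0, 0, 0.15]

```text
t: 10.35
eef_pos: [569.6, 0.7, 124.4]
tcp_rot: [-3.142, 0.004, 2.832]
ft_force: [0.2, -2.2, 12.1]
opening: 0.311
grip_force: 30.0
```

>>> arm_command:
  targets:
    - [0, 0.8, 0, 0, 0.15]
    - [0, 1.6, 0, 0, 0.15]
    - [0, 1.6, 0, 0, 0.15]

```text
t: 10.65
eef_pos: [570.0, 1.9, 124.4]
tcp_rot: [-3.141, 0.003, 2.832]
ft_force: [-1.1, -5.2, 13.2]
opening: 0.315
grip_force: 30.0
```

>>> arm_command:
  targets:
    - [0, 0.6, 0, 0, 0.15]
    - [0, 0.6, 0, 0, 0.15]

```text
t: 10.85
eef_pos: [570.0, 2.1, 124.4]
tcp_rot: [-3.141, 0.003, 2.832]
ft_force: [-0.9, -6.8, 14.1]
opening: 0.312
grip_force: 30.0
```

The stop is felt at a travel of about 36.1 mm. I'll back off 1.5 mm to the middle of the notch.

>>> arm_command:
  targets:
    - [0, -1.2, 0, 0, 0.15]
    - [0, -2.6, 0, 0, 0.15]
    - [0, -2.6, 0, 0, 0.15]

```text
t: 11.15
eef_pos: [569.6, 0.6, 124.4]
tcp_rot: [3.141, 0.004, 2.832]
ft_force: [-0.3, 1.3, 12.9]
opening: 0.31
grip_force: 30.0
```

>>> arm_command:
  targets:
    - [4, 0, -0.5, 0, 0.15]
    - [8, 0, -0.7, 0, 0.15]
    - [12, 0, 0, 0, 0.15]
    - [14, 0, 0.5, 0, 0.15]

```text
t: 11.55
eef_pos: [555.7, 5.0, 123.9]
tcp_rot: [3.141, 0.003, 2.832]
ft_force: [-1.6, -0.1, 16.0]
opening: 0.315
grip_force: 30.0
```

It's in the notch. Carrying on down the arc with less downward push.

>>> arm_command:
  targets:
    - [4, 0, -0.5, 0, 0.15]
    - [7.5, 0, 1, 0, 0.15]
    - [14, 0, 4.2, 0, 0.15]
    - [20, 0, 8.5, 0, 0.15]

```text
t: 11.95
eef_pos: [535.3, 11.4, 114.8]
tcp_rot: [-3.142, -0.0, 2.832]
ft_force: [-6.8, 3.3, 12.1]
opening: 0.315
grip_force: 30.0
```

>>> arm_command:
  targets:
    - [3.5, 0, 0.5, 0, 0.15]
    - [6.5, 0, 3, 0, 0.15]
    - [11, 0, 8.5, 0, 0.15]
    - [15, 0, 15, 0, 0.15]
    - [18, 0, 22, 0, 0.15]

```text
t: 12.45
eef_pos: [518.4, 16.8, 91.5]
tcp_rot: [-3.141, -0.0, 2.832]
ft_force: [0.8, 0.1, 1.0]
opening: 0.312
grip_force: 30.0
```

>>> arm_command:
  targets:
    - [1, 0, 4, 0, 0.15]
    - [2, 0, 8, 0, 0.15]
    - [2.5, 0, 12, 0, 0.15]
    - [2.5, 0, 12, 0, 0.15]

```text
t: 12.85
eef_pos: [516.4, 17.4, 79.6]
tcp_rot: [-3.141, -0.0, 2.832]
ft_force: [-1.1, -1.3, -1.0]
opening: 0.313
grip_force: 30.0
```

>>> arm_command:
  targets:
    - [0, 0, 1.5, 0, 0.15]
    - [0, 0, 3, 0, 0.15]
    - [0, 0, 3, 0, 0.15]

```text
t: 13.15
eef_pos: [516.4, 17.5, 77.4]
tcp_rot: [3.142, 0.0, 2.832]
ft_force: [-3.6, -2.4, 7.1]
opening: 0.314
grip_force: 30.0
```

It has bottomed at 7 N. Releasing and withdrawing upwards.

>>> arm_command:
  targets:
    - [0, 0, -0.5, 0, 0.5]
    - [0, 0, -0.5, 0, 0.5]
    - [0, 0, -0.5, 0, 0.55]
    - [0, 0, -0.5, 0, 0.55]

```text
t: 13.55
eef_pos: [516.5, 17.6, 77.6]
tcp_rot: [3.141, 0.0, 2.832]
ft_force: [-0.9, -0.7, -0.0]
opening: 0.54
grip_force: 0.0
```

>>> arm_command:
  targets:
    - [0, 0, -15, 0, 0.55]
    - [0, 0, -50, 0, 0.55]
    - [0, 0, -95, 0, 0.55]
    - [0, 0, -140, 0, 0.55]
    - [0, 0, -140, 0, 0.55]

```text
t: 14.05
eef_pos: [518.4, 17.5, 222.8]
tcp_rot: [3.139, 0.009, 2.832]
ft_force: [0.3, -0.2, -0.4]
opening: 0.552
grip_force: 0.0
```

Run:
```python
from h import *
import cv2
s=env.state();print(s["eef_pos"],s["ft_force"])
w=env.read_camera("wrist")["frame"][:,:,::-1][80:300,200:500]
cv2.imwrite("pics/p4.png",cv2.resize(w,(800,587),interpolation=cv2.INTER_CUBIC))
```

```text
[518.4357003   17.45636763 222.84596024] [ 0.25143884 -0.23430546 -0.40949494]
```

View pics/p4.png

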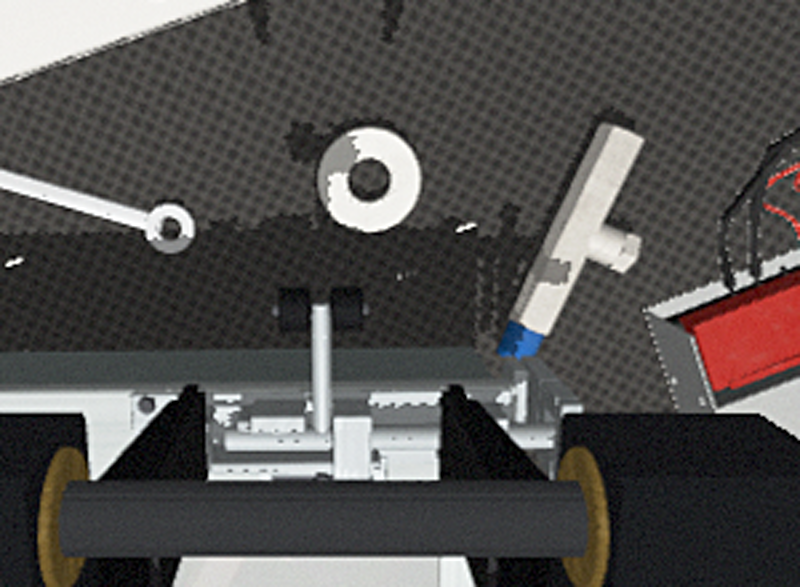

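The handle lies forward, with the grip at (322,310), and the bolt runs through the keeper at about (550,435). The bystanders have not moved. I'll check the grip height from its pixel against the flat position.

Run:
```python
from h import *
np.set_printoptions(precision=1,suppress=True)
s=env.state();w=env.read_camera("wrist");t=env.read_camera("top")
T=np.eye(4);T[:3,:3]=R.from_euler("xyz",s["tcp_rot"]).as_matrix();T[:3,3]=s["eef_pos"]
w["world_from_camera"]=T@w["hand_eye"]
for z in(100,108,116,124):print(z,atz(w,200+322/2.667,80+310/2.667,z))
print("stem root z108",atz(w,200+322/2.667,80+425/2.667,108))
```

```text
100 [516.9  17.8 100. ]
108 [515.1  18.4 108. ]
116 [513.4  18.9 116. ]
124 [511.6  19.5 124. ]
stem root z108 [556.9   5.1 108. ]
```

I'll confirm it is fully down with a light touch of the shut fingers on top of the grip.

>>> arm_command:
  targets:
    - [0, 0, 40, 0, 0]
    - [0, 0, 80, 0, 0]
    - [0, 0, 80, 0, 0]
    - [0, 0, 80, 0, 0]
    - [0, 0, 80, 0, 0]

```text
t: 14.7
eef_pos: [517.1, 17.5, 138.7]
tcp_rot: [3.141, 0.001, 2.832]
ft_force: [-0.0, 0.0, -1.0]
opening: 0.187
grip_force: 0.0
```

>>> arm_command:
  targets:
    - [0, 0, 6, 0, 0]
    - [0, 0, 11, 0, 0]
    - [0, 0, 14, 0, 0]
    - [0, 0, 16, 0, 0]
    - [0, 0, 16, 0, 0]

```text
t: 15.2
eef_pos: [516.3, 17.5, 121.5]
tcp_rot: [3.142, -0.0, 2.832]
ft_force: [0.0, -0.1, 0.8]
opening: 0.003
grip_force: 0.0
```

>>> arm_command:
  targets:
    - [0, 0, 1, 0, 0]
    - [0, 0, 2, 0, 0]
    - [0, 0, 3, 0, 0]
    - [0, 0, 3, 0, 0]

```text
t: 15.6
eef_pos: [516.4, 17.5, 118.6]
tcp_rot: [3.141, 0.0, 2.832]
ft_force: [-0.2, -0.2, 1.0]
opening: 0.004
grip_force: 0.7
```

>>> arm_command:
  targets:
    - [0, 0, 1, 0, 0]
    - [0, 0, 2, 0, 0]
    - [0, 0, 2, 0, 0]

```text
t: 15.9
eef_pos: [516.7, 17.5, 117.0]
tcp_rot: [3.141, 0.001, 2.832]
ft_force: [-0.1, -0.9, 7.1]
opening: 0.006
grip_force: 3.4
```

Solid contact at z 117, where a fully flat handle should be. Withdrawing.

>>> arm_command:
  targets:
    - [0, 0, -20, 0, 0]
    - [0, 0, -60, 0, 0]
    - [0, 0, -100, 0, 0]
    - [0, 0, -100, 0, 0]

```text
t: 16.3
eef_pos: [518.1, 17.4, 221.0]
tcp_rot: [3.14, 0.007, 2.832]
ft_force: [1.0, -1.0, -1.1]
opening: 0.003
grip_force: 0.0
```

```bash
python3 -c "
from cell import env
print(env.state()['ft_force']);print(env.job_done())"
```

```text
[ 0.97028375 -1.02772139 -1.05672367]
the job is handed in; nothing more can be done
None
```

The lid is bolted: the bolt is through the keeper at about 34.6 mm travel, the handle is fully down in the locking notch and released, and the job was handed in after about 16 s with no verdict shown; measured forces stayed under about 17 N, though raising the handle briefly lifted the unbolted lid a few mm off its seal.

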